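Hold the fume filter's sprung hatch just under its balance point

TASK

The counterspring on the fume filter's hatch needs trimming. Turn the black latch knob until its white pointer faces the green dot, then lift the hatch by its steel bar handle to just past the point where the spring takes over, without letting it fly open, and ease it back to a few degrees below that balance point, where it still wants to fall shut. Finish while still gripping the handle there, holding the hatch still so that a colleague can get at the spring screws; leave the jar, parts tub and screwdriver alone.

Things in the scene. Friction and masses are not known exactly. Their poses are not given: they have to be found in the camera images.
- filter_unit: White bench fume-filter box, 240 mm deep (x), 340 mm wide (y), shell 105 mm high, fixed; place and yaw vary. Origin: centre of its underside, on the bench. Its front (louvres, handle) faces its own -x, roughly to the robot; hinge along the rear top edge. The hatch covers its top: white panel 14 mm thick, when shut its upper face is 121 mm above the bench, its front edge at x = -120 mm.
- hatch: The hatch. Origin on the hinge axis at mid-width, 114 mm above the bench, 105 mm behind (+x of) the box's centre; own x points from handle to hinge, own z is the normal of its upper face. Hatch angle a = tilt of own z: 0 shut, front edge rising, stop at 1.30 rad. Coil springs nearly carry it: it balances at a = 0.72 (41 degrees); below it falls shut if let go, above it swings open by itself.
- handle_mid (a point): Centre of the hatch's steel bar handle, 270 mm from the hinge axis: bar 14 mm thick, 120 mm long along y, on two end arms 45 mm in front of the hatch's front edge (106 mm free between them). At hatch angle a it is 114 + 270 sin(a) mm above the bench, 270 cos(a) mm in front of the hinge. Can be pinched from above, closing along the box's x; it may turn between the pads. 1.5 N up lifts it from shut.
- latch (a joint): Latch knob angle, rad, growing clockwise seen from above: 0 locked, pointer at the red dot (towards the box's front, -x); 1.571 open, pointer at the green dot (the box's +y side of the knob). Stops at 0 and 1.80. It starts somewhat off the red dot but locked; until it is turned past about 1.1 the hatch cannot lift. Stays where it is left (0.06 N m friction).
- latch_grip (a point): On the knob's axis, in its wing, 22 mm above the hatch's face (143 mm above the bench when shut), 75 mm in front of the box's centre, on its middle line. The knob is a black wing 46 mm long, 14 mm wide, with straight sides from 6 to 32 mm above the hatch's face, on a round base of 42 mm diameter. Grip it across the 14 mm.
- latch_pointer (a point): Pointer end of the wing (white line on one half of the wing), 23 mm from the knob's axis at the height of latch_grip.
- green_mark (a point): Green dot of 13 mm diameter on the hatch, 31 mm from the knob's axis; the pointer must face it. A red dot marks the locked direction.
- jar: Glass jar with a blue cap, 60 mm in diameter, 75 mm high, standing on the bench to the left (+y) of the box. Origin: centre of its underside. To be left alone.
- parts_tub: Small open clear plastic tub, 85 by 65 by 40 mm, standing on the bench in front of the box to the right. Origin: centre of its underside. To be left alone.
- driver: Screwdriver lying on the bench in front of the box to the left, about 200 mm long, 26 mm thick. Origin: under its middle. To be left alone.

How it is judged:
By the outcome, as a careful person would: the job done as asked, in the order asked, and still so for the second after the job is handed in, while the arm keeps its last pose, push and grip.
It also fails if it takes over 54 s, if anything falls off the work surface, if the arm or the gripper's body presses on something with over 40 N, if the wrist force passes 120 N, or if a joint passes its speed limit or range.

ROBOT

A 7-joint arm with a two-finger parallel gripper is mounted at the origin on the work surface. World frame = base frame: x ahead of the robot, y to its left, z up, the work surface at z = 0. Lengths are in m, angles in rad, forces in N, time in s.
With the tool pointing down it reaches from about 0.4 to 0.85 m from the base axis. Payload 4.5 kg.
Tool frame: the origin (TCP) lies at the very end of the fingers, on their centre line; the grasp point (between the pads) lies 19 mm behind it; z points along the fingers, y is the line along which they close (so a half turn about z gives the same grasp; the last joint's range is limited). The gripper opens to 88 mm and grips with 3 to 60 N. Pads are 18 mm wide; open, the fingers measure 123 mm over their backs; the gripper's body (75 mm by 187 mm) begins 45 mm behind the grasp point.
Start: joints at [-1.105, 0.689, -0.195, 1.565, 0.157, 0.902, -0.215], TCP at [0.262, 0.568, 0.239] pointing down, gripper open.
Joint ranges: [-3.01, 3.01], [-0.46, 2.08], [-1.47, 1.51], [0.13, 2.56], [-1, 4.14], [0.04, 2.09], [-2.66, 2.66]. Speed limits (rad/s): [2.57, 2.57, 3.14, 3.14, 3.14, 3.14, 3.14].

INTERFACE

Orientations are given as a unit quaternion [x, y, z, w].
In Python, from plant import r, optics gives the robot as it stands.
- The arm moves only by the tool servo_tool, never from a script. Its arguments are lists of equal length, an entry for each row: "translation": the shift along the tool's x, y, z in m, a list of three; "turn": the turn, a rotation vector about the tool's x, y, z in rad, a list of three. In form: {"translation": [[dx, dy, dz], ...], "turn": [[rx, ry, rz], ...]}. A call has 1 to 10 rows; each row shifts and turns the commanded pose from where the row before left it, along the tool's axes as they then stand; what a row does not reach is not made up. A row lasts 1/8 s, in which the tool goes at most 62.5 mm and 10.7 degrees, less where a joint would pass 70% of its speed; a pose out of reach is approached as far as the arm can. A call is refused whole if a number of a shift passes 0.0625 or a number of a turn 0.188, either way. A call with a gripper value outside its range is refused whole. "grip" is the opening, from 0 (shut) to 1 (fully open), set as the call begins (left out, the last holds). The fingers move at their own pace and stop on an object; "grip_force" is the grip in N (left out, the last holds). Time passes only in rows, so rows that do not move let the fingers close. It gives the time, the measured TCP pose, the force, the opening and the grip force at its end, in the units of the state.
- r.get_state(): the state, without advancing time (a new reading comes with each control period).
- optics.snapshot(name): name is "scene" or "top" or "wrist"; returns a dict with "img" (420x560x3 uint8, red, green, blue), "z_map" (420x560 float32, m along the optical axis (not along the pixel's ray), 0 where there is no reading), "mtx" (3x3 intrinsics, pixels), "R" (3x3) and "t" (3): a world point X has camera coordinates R X + t. Camera axes: x right, y down, z forward; pixel columns grow to the right and rows downward; lengths in m; the calibration is good to about 2 mm. A picture is of the moment at which its call begins.
- r.finish_job(): hands the job in; it is judged then, once.
The state is a dict: "clock": time; "q": joint angles; "qd": joint speeds; "joint_torque": joint torques, N m; "tool_pos": TCP position; "eef_rot": TCP orientation; "contact_force": force on the tool from outside, world axes, zero at the start; "moment": the same for the moment, N m; "opening": opening from 0.0 (shut) to 1.0 (fully open); "finger_force": force on a finger pad.
Only numpy, scipy, OpenCV 4.12 (cv2) and the standard library are available. Lean on these libraries where they do the work, as an engineer would, in place of code of your own. Each camera call takes 0.05 s, during which the arm holds its last target. There are 200 camera calls.

## Working session

There is one attempt and no reset: what is moved stays moved. The work goes in short steps, Python scripts to look and compute and a tool call to move; the robot and the scene stay as the last step left them, time stands still between calls to the robot, and variables do not carry over. Pictures are saved under pics/ and viewed, at most 10 in all, crops included, and the job is handed in when it is done.

Besides the shell and the picture viewer there is one more tool, called after "Emit:" by a JSON object that holds its "fn" and its "kwargs". servo_tool: Moves the arm, as the interface text tells. Its arguments: {"type":"object","properties":{"translation":{"type":"array"},"turn":{"type":"array"},"grip":{"type":"number"},"grip_force":{"type":"number"}},"required":["translation","turn"]}

```bash
ls; mkdir -p pics; python3 - <<'E'
from plant import r, optics
import cv2, numpy as np
for n in ("scene","top"):
    s=optics.snapshot(n); cv2.imwrite(f"pics/{n}0.png",s["img"][:,:,::-1]); np.savez(f"{n}0.npz",**s)
print(r.get_state())
E
```

```text
pics
{'clock': 0.1, 'q': array([-1.10520973,  0.68989392, -0.19452111,  1.56616725,  0.15734152,
        0.90249398, -0.21511156]), 'qd': array([-3.55570851e-04, -9.00803449e-04, -1.04566980e-03, -4.22160269e-03,
       -7.54308612e-04, -2.98346534e-05, -1.37649269e-04]), 'joint_torque': array([-1.66876413e-03, -5.28497887e+01, -1.27088919e+00, -1.53837007e+01,
       -5.25091169e-02,  2.12669664e-03,  6.12353210e-05]), 'tool_pos': array([0.2613852 , 0.56713826, 0.23801352]), 'eef_rot': array([ 2.14179788e-01,  9.76793941e-01, -7.77899869e-04, -9.75095856e-05]), 'contact_force': array([ 0.6360889 , -0.57516345, -0.0402491 ]), 'moment': array([0.04827557, 0.0418619 , 0.04540443]), 'finger_force': 0.0, 'opening': 1.0000479408024756}
```

View pics/top0.png

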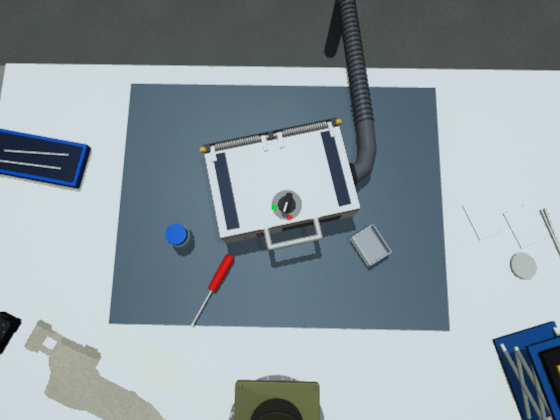

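View pics/scene0.png

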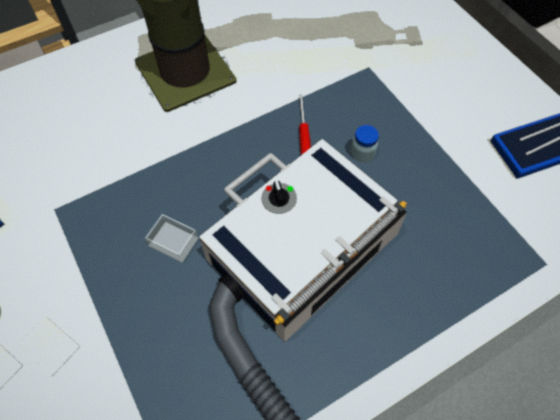

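The top view shows the box with its handle bar at about (293,240), the knob at (287,205), the green dot at (274,207), the red dot at (290,217), the jar at (178,237), the driver at (213,288) and the tub at (371,246). The scene view confirms this layout. The pointer is slightly off red.

```bash
cat > h.py <<'E'
import numpy as np, cv2
def ray(s,uv,z):
    K,R,t=s["mtx"],s["R"],s["t"]; C=-R.T@t
    d=R.T@np.linalg.solve(K,[uv[0],uv[1],1]); return C+d*(z-C[2])/d[2]
def cloud(s):
    K,R,t=s["mtx"],s["R"],s["t"]; Z=s["z_map"].astype(float); v,u=np.indices(Z.shape)
    P=np.stack([(u-K[0,2])/K[0,0]*Z,(v-K[1,2])/K[1,1]*Z,Z],-1)
    X=(P-t)@R; X[Z==0]=np.nan; return X
def blobs(m,amin=6):
    n,_,st,c=cv2.connectedComponentsWithStats(m.astype(np.uint8)); return [(c[i],st[i,4]) for i in range(1,n) if st[i,4]>=amin]
def rg(s):
    i=s["img"].astype(int); R,G,B=i[...,0],i[...,1],i[...,2]
    return (R>150)&(G<90)&(B<90),(G>120)&(R<100)&(B<120)
E
python3 - <<'E'
from h import *
for n in("top","scene"):
    s=dict(np.load(n+"0.npz")); X=cloud(s)
    for k,m in zip("RG",rg(s)):
        for c,a in blobs(m): print(n,k,c.round(1),a,ray(s,c,.121).round(4))
    H=(abs(X[...,2]-.121)<.006)&(X[...,0]>.3)&(X[...,0]<.95)&(abs(X[...,1])<.4)
    n_,l,st,c=cv2.connectedComponentsWithStats(H.astype(np.uint8)); i=1+np.argmax(st[1:,4]); P=X[l==i]
    print("z",np.median(P[:,2])); rc=cv2.minAreaRect((P[:,:2]*1000).astype(np.float32)); print(rc, cv2.boxPoints(rc).round(0).tolist())
    print("knob",[(p*1000).round().tolist() for p in X[(X[...,2]>.138)&(X[...,2]<.165)&(X[...,0]>.4)&(X[...,0]<.75)&(abs(X[...,1])<.25)][::4]][:20])
    cx=np.array([c for c,a in blobs(rg(s)[1])][0]).astype(int) if blobs(rg(s)[1]) else None
    if cx is not None:
        x0,y0=cx-35; im=s["img"][max(y0-0,0):y0+80,x0:x0+100,::-1]; cv2.imwrite(f"pics/{n}_knob.png",cv2.resize(im,None,fx=4,fy=4,interpolation=cv2.INTER_CUBIC)); print("crop",x0,y0)
a=cv2.imread("pics/top_knob.png");b=cv2.imread("pics/scene_knob.png")
cv2.imwrite("pics/knobs.png",np.hstack([a,b]))
E
```

```text
top R [289.1 216.8] 18 [ 0.4891 -0.0235  0.121 ]
top R [220.5 272.1] 279 [0.3569 0.1331 0.121 ]
top G [273.9 206.9] 22 [0.5124 0.0129 0.121 ]
z 0.12052290366038629
((563.3658447265625, -6.4427947998046875), (286.91583251953125, 355.78192138671875), 13.120889663696289) [[383.0, 134.0], [464.0, -212.0], [743.0, -147.0], [663.0, 199.0]]
knob [[540.0, -17.0, 151.0], [538.0, -20.0, 150.0], [537.0, -29.0, 152.0], [534.0, -22.0, 156.0], [532.0, -15.0, 152.0], [533.0, -24.0, 150.0], [530.0, -17.0, 153.0], [530.0, -27.0, 153.0], [528.0, -20.0, 152.0], [525.0, -13.0, 152.0], [525.0, -22.0, 154.0], [523.0, -15.0, 153.0], [523.0, -24.0, 154.0], [520.0, -20.0, 153.0], [519.0, -13.0, 150.0], [518.0, -22.0, 155.0], [516.0, -15.0, 153.0], [514.0, -11.0, 150.0], [513.0, -20.0, 155.0], [511.0, -13.0, 153.0]]
crop 238 171
scene R [304.6 137.3] 208 [0.4201 0.1092 0.121 ]
scene R [268.2 188. ] 21 [ 0.4915 -0.0216  0.121 ]
scene G [289.3 188.6] 32 [0.5146 0.0147 0.121 ]
z 0.12092977736423206
((567.9916381835938, -4.0967559814453125), (287.3757019042969, 356.4391174316406), 13.45460319519043) [[387.0, 136.0], [470.0, -211.0], [749.0, -144.0], [666.0, 203.0]]
knob [[500.0, -10.0, 153.0], [501.0, -13.0, 154.0], [507.0, -7.0, 157.0], [503.0, -12.0, 151.0], [506.0, -5.0, 150.0], [507.0, -14.0, 155.0], [511.0, -7.0, 155.0], [508.0, -14.0, 153.0], [513.0, -8.0, 155.0], [510.0, -16.0, 154.0], [513.0, -8.0, 151.0], [513.0, -15.0, 153.0], [517.0, -9.0, 154.0], [514.0, -16.0, 153.0], [520.0, -10.0, 155.0], [516.0, -17.0, 151.0], [520.0, -10.0, 152.0], [518.0, -16.0, 150.0], [523.0, -10.0, 152.0], [522.0, -18.0, 153.0]]
crop 254 153
```

View pics/knobs.png

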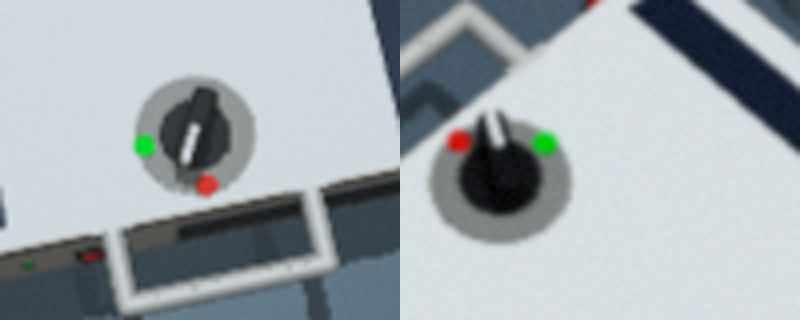

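The crops show the white pointer on the wing's front half, about a third of the way from the red dot towards the green. The dots fix the knob's axis and the yaw.

```bash
cat >> h.py <<'E'
from scipy.spatial.transform import Rotation as Ro
def rel(st,p):  # world target -> shift in current tool axes
    return Ro.from_quat(st["eef_rot"]).inv().apply(np.array(p)-st["tool_pos"])
def show(st):
    R=Ro.from_quat(st["eef_rot"]).as_matrix(); y=R[:,1]
    print("t%.2f"%st["clock"],"tcp",st["tool_pos"].round(4),"y ang",np.degrees(np.arctan2(y[1],y[0])).round(2),"z",R[:,2].round(3),"F",st["contact_force"].round(1),"op",round(st["opening"],3),"ff",round(st["finger_force"],1))
E
python3 - <<'E'
from h import *; from plant import r
c=np.array([.5204,-.0162]); 
for n in("top","scene"):
    s=dict(np.load(n+"0.npz")); X=cloud(s); d=X[...,:2]-c
    W=(X[...,2]>.145)&(X[...,2]<.16)&(np.hypot(d[...,0],d[...,1])<.035); p=X[W]
    mu=p[:,:2].mean(0); u=np.linalg.svd(p[:,:2]-mu)[2][0]; print(n,"wing",mu.round(4),np.degrees(np.arctan2(u[1],u[0]))%180,len(p))
    for yaw in (12.5,13.2):
        a=np.radians(yaw); ex=np.array([np.cos(a),np.sin(a)]); ey=np.array([-ex[1],ex[0]]); lx=d@ex; ly=d@ey
        B=(X[...,2]>.105)&(X[...,2]<.13)&(lx<-.065)&(lx>-.13)&(abs(ly)<.08)
        E=B&(abs(ly)<.05); fit=np.polyfit(ly[E],lx[E],1); print(yaw,"bar lx fit",fit.round(4),"ly range",ly[B].min().round(3),ly[B].max().round(3),"z",np.median(X[...,2][E]).round(4),E.sum())
        H=(abs(X[...,2]-.121)<.006)&(abs(ly)<.2)&(lx>-.1)&(lx<.2); Y=ly[H]; print("  panel ly",np.percentile(Y,[.3,99.7]).round(3))
    w=(s["img"].min(-1)>140)&(cv2.dilate(W.astype(np.uint8),np.ones((3,3)))>0)
    print("white",[ray(s,b,.153)[:2].round(4).tolist() for b,a in blobs(w,3)])
st=r.get_state(); show(st); print("rel above knob",rel(st,[.5204,-.0162,.240]).round(4))
E
```

```text
top wing [ 0.5174 -0.0171] 163.65427760729634 119
12.5 bar lx fit [-0.0123 -0.0929] ly range -0.068 0.065 z 0.1191 253
  panel ly [-0.168  0.17 ]
13.2 bar lx fit [-0.0021 -0.0928] ly range -0.067 0.066 z 0.1191 253
  panel ly [-0.169  0.169]
white [[0.5359, -0.0311], [0.5073, -0.013]]
scene wing [ 0.5238 -0.0155] 164.381367493411 160
12.5 bar lx fit [-0.0117 -0.0855] ly range -0.067 0.067 z 0.1189 302
  panel ly [-0.168  0.171]
13.2 bar lx fit [ 0.0014 -0.0855] ly range -0.067 0.067 z 0.1189 304
  panel ly [-0.169  0.17 ]
white [[0.506, -0.01]]
t0.10 tcp [0.2614 0.5671 0.238 ] y ang 65.27 z [-0.001 -0.001 -1.   ] F [ 0.6 -0.6 -0. ] op 1.0 ff 0.0
rel above knob [-0.4793 -0.4214 -0.0013]
```

Emit:
{"fn": "servo_tool", "kwargs": {"translation": [[-0.02,-0.018,0],[-0.04,-0.035,0],[-0.04,-0.035,0],[-0.04,-0.035,0],[-0.04,-0.035,0],[-0.04,-0.035,0],[-0.04,-0.035,0],[-0.04,-0.035,0],[-0.04,-0.035,0],[-0.04,-0.035,0]], "turn": [[0,0,0],[0,0,0],[0,0,0],[0,0,0],[0,0,0],[0,0,0],[0,0,0],[0,0,0],[0,0,0],[0,0,0]], "grip": 0.5}}

```text
clock: 1.35
tool_pos: [0.4677, 0.1046, 0.2386]
eef_rot: [0.214, 0.977, 0.0, -0.0]
contact_force: [0.2, 0.7, 0.3]
opening: 0.505
finger_force: 0.0
```

Emit:
{"fn": "servo_tool", "kwargs": {"translation": [[-0.04,-0.035,0],[-0.04,-0.035,0],[-0.02,-0.018,0],[0,0,0],[0,0,0],[0,0,0]], "turn": [[0,0,0],[0,0,0],[0,0,0],[0,0,-0.08],[0,0,-0.07],[0,0,0]]}}

```text
clock: 2.1
tool_pos: [0.5211, -0.0157, 0.2384]
eef_rot: [0.141, 0.99, 0.0, -0.0]
contact_force: [0.1, -0.7, 0.1]
opening: 0.502
finger_force: 0.0
```

```bash
python3 - <<'E'
from h import *; from plant import r
st=r.get_state(); show(st); print(rel(st,[.5204,-.0162,.127]).round(4),st["q"].round(2))
E
```

```text
t2.10 tcp [ 0.5211 -0.0157  0.2384] y ang 73.8 z [-0.001  0.    -1.   ] F [ 0.1 -0.7  0.1] op 0.502 ff 0.0
[ 0.0004 -0.0007  0.1114] [ 0.14  0.56 -0.32  1.87  0.25  0.74  0.97]
```

Emit:
{"fn": "servo_tool", "kwargs": {"translation": [[0,-0.001,0.02],[0,0,0.03],[0,0,0.03],[0,0,0.02],[0,0,0.011],[0,0,0]], "turn": [[0,0,0],[0,0,0],[0,0,0],[0,0,0],[0,0,0],[0,0,0]]}}

```text
clock: 2.85
tool_pos: [0.5209, -0.0161, 0.1274]
eef_rot: [0.14, 0.99, 0.0, -0.0]
contact_force: [0.5, -0.1, -0.8]
opening: 0.501
finger_force: 0.3
```

Emit:
{"fn": "servo_tool", "kwargs": {"translation": [[0,0,0],[0,0,0],[0,0,0],[0,0,0],[0,0,0],[0,0,0]], "turn": [[0,0,0],[0,0,0],[0,0,0],[0,0,0],[0,0,0],[0,0,0]], "grip": 0, "grip_force": 20}}

```text
clock: 3.6
tool_pos: [0.522, -0.0152, 0.1283]
eef_rot: [0.14, 0.99, 0.001, 0.001]
contact_force: [-0.1, 4.9, 5.1]
opening: 0.156
finger_force: 21.5
```

Emit:
{"fn": "servo_tool", "kwargs": {"translation": [[0,0.001,0],[0,0,0],[0,0,0],[0,0,0],[0,0,0],[0,0,0],[0,0,0],[0,0,0],[0,0,0],[0,0,0]], "turn": [[0,0,0.06],[0,0,0.13],[0,0,0.13],[0,0,0.13],[0,0,0.13],[0,0,0.13],[0,0,0.13],[0,0,0.13],[0,0,0.09],[0,0,0]]}}

```text
clock: 4.85
tool_pos: [0.5211, -0.0161, 0.1282]
eef_rot: [0.622, 0.783, -0.0, 0.0]
contact_force: [-0.6, 1.3, 7.4]
opening: 0.158
finger_force: 22.0
```

```bash
python3 - <<'E'
from h import *; from plant import r
st=r.get_state(); show(st); print(st["moment"],st["q"].round(2))
E
```

```text
t4.85 tcp [ 0.5211 -0.0161  0.1282] y ang 13.05 z [-0.    -0.001 -1.   ] F [-0.6  1.3  7.4] op 0.158 ff 22.0
[ 0.34986062  0.08187318 -0.04915692] [-0.08  0.73  0.04  1.98 -0.06  0.43  0.23]
```

Emit:
{"fn": "servo_tool", "kwargs": {"translation": [[0,0,0],[0,0,0],[0,0,-0.02],[0,0,-0.03],[0,0,-0.03],[0,-0.03,-0.01],[0,-0.03,0],[0,-0.03,0],[0,0,0],[0,0,0]], "turn": [[0,0,0],[0,0,0],[0,0,0],[0,0,0],[0,0,0],[0,0,0],[0,0,0],[0,0,0],[0,0,0],[0,0,0]], "grip": 0.42}}

```text
clock: 6.1
tool_pos: [0.4346, -0.0363, 0.2177]
eef_rot: [0.622, 0.783, 0.0, 0.0]
contact_force: [0.2, -0.4, 0.3]
opening: 0.418
finger_force: 0.0
```

```bash
python3 - <<'E'
from h import *; from plant import r,optics
st=r.get_state(); show(st); print("rel bar",rel(st,[.4328,-.0368,.095]).round(4))
s=optics.snapshot("scene"); w=optics.snapshot("wrist"); X=cloud(s); np.savez("w1.npz",**w)
d=X[...,:2]-[.5204,-.0162]
p=X[(X[...,2]>.145)&(X[...,2]<.16)&(np.hypot(d[...,0],d[...,1])<.035)]
mu=p[:,:2].mean(0); u=np.linalg.svd(p[:,:2]-mu)[2][0]; print("wing",mu,np.degrees(np.arctan2(u[1],u[0]))%180,len(p))
a=cv2.resize(s["img"][140:260,200:340,::-1],(490,420),interpolation=cv2.INTER_CUBIC)
cv2.imwrite("pics/after_latch.png",np.hstack([a,cv2.resize(w["img"][:,:,::-1],(300,225))[[*range(225)]+[0]*195]]))
E
```

```text
t6.10 tcp [ 0.4346 -0.0363  0.2177] y ang 13.09 z [ 0.001 -0.    -1.   ] F [ 0.2 -0.4  0.3] op 0.418 ff 0.0
rel bar [-0.     -0.0019  0.1227]
wing [ 0.52413508 -0.01563261] 102.93352238979574 171
```

View pics/after_latch.png

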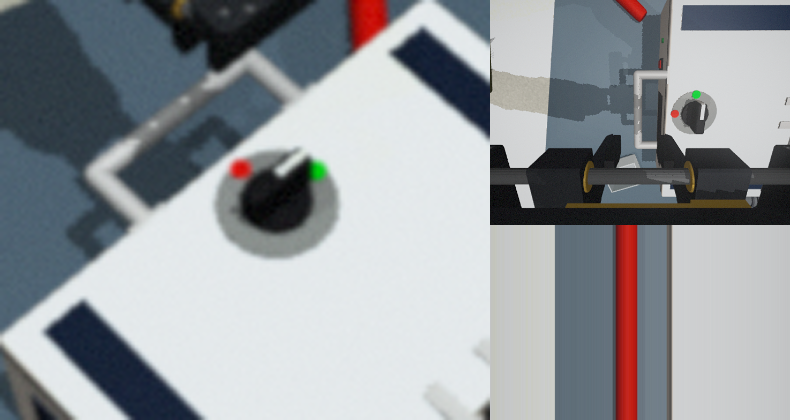

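The pointer (at about (295,165)) faces the green dot (318,171), and the wing is within 0.3° of the target. Next is the handle.

Emit:
{"fn": "servo_tool", "kwargs": {"translation": [[0,-0.002,0.02],[0,0,0.03],[0,0,0.03],[0,0,0.025],[0,0,0.018],[0,0,0],[0,0,0]], "turn": [[0,0,0],[0,0,0],[0,0,0],[0,0,0],[0,0,0],[0,0,0],[0,0,0]]}}

```text
clock: 7.08
tool_pos: [0.4324, -0.0364, 0.095]
eef_rot: [0.622, 0.783, 0.0, 0.0]
contact_force: [-0.6, -0.3, 0.6]
opening: 0.421
finger_force: 0.0
```

Emit:
{"fn": "servo_tool", "kwargs": {"translation": [[0,0,0],[0,0,0],[0,0,0],[0,0,0],[0,0,0],[0,0,0]], "turn": [[0,0,0],[0,0,0],[0,0,0],[0,0,0],[0,0,0],[0,0,0]], "grip": 0, "grip_force": 20}}

```text
clock: 7.82
tool_pos: [0.4333, -0.0362, 0.095]
eef_rot: [0.622, 0.783, 0.001, 0.001]
contact_force: [4.4, 2.0, 4.4]
opening: 0.142
finger_force: 19.3
```

```bash
python3 - <<'E'
from h import *; from plant import r,optics
st=r.get_state(); show(st)
# waypoints: tool y (=box +x) and z shifts, a in steps
a=np.array([0,.1,.2,.3,.4,.5,.6,.65,.7,.74,.78]); print(np.c_[a,(270*(1-np.cos(a))).round(1),(270*np.sin(a)).round(1)])
print(np.diff(270*(1-np.cos(a))).round(1),np.diff(270*np.sin(a)).round(1))
E
```

```text
t7.83 tcp [ 0.4333 -0.0362  0.095 ] y ang 13.14 z [ 0.003  0.    -1.   ] F [4.4 2.  4.4] op 0.142 ff 19.3
[[0.000e+00 0.000e+00 0.000e+00]
 [1.000e-01 1.300e+00 2.700e+01]
 [2.000e-01 5.400e+00 5.360e+01]
 [3.000e-01 1.210e+01 7.980e+01]
 [4.000e-01 2.130e+01 1.051e+02]
 [5.000e-01 3.310e+01 1.294e+02]
 [6.000e-01 4.720e+01 1.525e+02]
 [6.500e-01 5.510e+01 1.634e+02]
 [7.000e-01 6.350e+01 1.739e+02]
 [7.400e-01 7.060e+01 1.821e+02]
 [7.800e-01 7.810e+01 1.899e+02]]
[ 1.3  4.   6.7  9.3 11.7 14.1  7.9  8.4  7.1  7.4] [27.  26.7 26.1 25.4 24.3 23.  10.9 10.5  8.1  7.8]
```

Emit:
{"fn": "servo_tool", "kwargs": {"translation": [[0,0.001,-0.0108],[0,0.0006,-0.0108],[0,0.0011,-0.0107],[0,0.0015,-0.0107],[0,0.0019,-0.0106],[0,0.0024,-0.0105],[0,0.0028,-0.0104],[0,0.0032,-0.0103],[0,0.0036,-0.0102],[0,0.004,-0.0101]], "turn": [[0,0,0],[0,0,0],[0,0,0],[0,0,0],[0,0,0],[0,0,0],[0,0,0],[0,0,0],[0,0,0],[0,0,0]]}}

```text
clock: 9.07
tool_pos: [0.4548, -0.0311, 0.1998]
eef_rot: [0.622, 0.783, 0.001, 0.001]
contact_force: [8.3, 1.8, -5.3]
opening: 0.138
finger_force: 20.2
```

```bash
cat >> h.py <<'E'
def hatch(s):  # hatch angle from panel depth normal
    X=cloud(s); c=np.array([.5204,-.0162])+.180*np.array([np.cos(.2304),np.sin(.2304)]); ex=np.array([np.cos(.2304),np.sin(.2304)])
    d=X[...,:2]-c; lx=d@ex; ly=d@np.array([-ex[1],ex[0]]); best=None
    rng=np.random.default_rng(0); M=(lx<.0)&(lx>-.24)&(abs(ly)<.16)&(X[...,2]>.115)&(X[...,2]<.45)
    x=-lx[M]; z=X[...,2][M]-.114
    a=np.linspace(0,1.3,651); D=-x[:,None]*np.sin(a)+z[:,None]*np.cos(a)-.007
    n=(abs(D)<.004).sum(0); k=n.argmax(); g=abs(D[:,k])<.006
    return np.arctan(np.polyfit(x[g],z[g],1)[0]), a[k], n[k]
E
python3 - <<'E'
from h import *; from plant import r,optics
st=r.get_state(); show(st); print(np.arcsin((st["tool_pos"][2]-.095)/.27))
for n in("scene","top"): print(hatch(optics.snapshot(n)))
E
```

```text
t9.07 tcp [ 0.4548 -0.0311  0.1998] y ang 13.13 z [ 0.003  0.    -1.   ] F [ 8.3  1.8 -5.3] op 0.138 ff 20.2
0.398759878480785
(np.float64(0.40685458429951704), np.float64(0.41200000000000003), np.int64(17325))
(np.float64(0.40995473324584697), np.float64(0.4), np.int64(7477))
```

Emit:
{"fn": "servo_tool", "kwargs": {"translation": [[0,0.0047,-0.0094],[0,0.005,-0.0092],[0,0.0049,-0.009],[0,0.0052,-0.0088],[0,0.0055,-0.0086],[0,0.0059,-0.0084],[0,0.0062,-0.0082],[0,0,0]], "turn": [[0,0,0],[0,0,0],[0,0,0],[0,0,0],[0,0,0],[0,0,0],[0,0,0],[0,0,0]]}}

```text
clock: 10.18
tool_pos: [0.4921, -0.0224, 0.2611]
eef_rot: [0.622, 0.783, 0.002, 0.001]
contact_force: [10.3, 1.6, -10.5]
opening: 0.134
finger_force: 20.5
```

```bash
python3 - <<'E'
from h import *; from plant import r,optics
st=r.get_state(); show(st); print(np.arcsin((st["tool_pos"][2]-.095)/.27))
for n in("scene","top"): print(hatch(optics.snapshot(n)))
E
```

```text
t10.18 tcp [ 0.4921 -0.0224  0.2611] y ang 13.15 z [ 0.004  0.001 -1.   ] F [ 10.3   1.6 -10.5] op 0.134 ff 20.5
0.662621880856226
(np.float64(0.6807342882564572), np.float64(0.6880000000000001), np.int64(17475))
(np.float64(0.6764496647409164), np.float64(0.664), np.int64(3841))
```

Emit:
{"fn": "servo_tool", "kwargs": {"translation": [[0,0.0042,-0.0032],[0,0.0037,-0.0037],[0,0.0034,-0.0038],[0,0.0035,-0.0038],[0,0.0035,-0.0037],[0,0.0036,-0.0037],[0,0,0],[0,0,0]], "turn": [[0,0,0],[0,0,0],[0,0,0],[0,0,0],[0,0,0],[0,0,0],[0,0,0],[0,0,0]]}}

```text
clock: 11.28
tool_pos: [0.5109, -0.0179, 0.282]
eef_rot: [0.622, 0.783, -0.0, -0.0]
contact_force: [6.6, 1.6, -6.4]
opening: 0.13
finger_force: 20.3
```

```bash
python3 - <<'E'
from h import *; from plant import r,optics
st=r.get_state(); show(st); print(np.arcsin((st["tool_pos"][2]-.095)/.27))
for n in("scene","top"): print(hatch(optics.snapshot(n)))
E
```

```text
t11.28 tcp [ 0.5109 -0.0179  0.282 ] y ang 13.11 z [-0.001  0.    -1.   ] F [ 6.6  1.6 -6.4] op 0.13 ff 20.3
0.7649244531394827
(np.float64(0.7881738753498818), np.float64(0.796), np.int64(16951))
(np.float64(0.7835614474694697), np.float64(0.772), np.int64(3074))
```

```bash
python3 - <<'E'
from h import *; from plant import optics
s=optics.snapshot("scene"); w=optics.snapshot("wrist")
cv2.imwrite("pics/lift.png",np.hstack([cv2.resize(s["img"][40:300,130:450,::-1],(480,390)),cv2.resize(w["img"][:,:,::-1],(320,390))]))
E
```

```text
(no output)
```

View pics/lift.png

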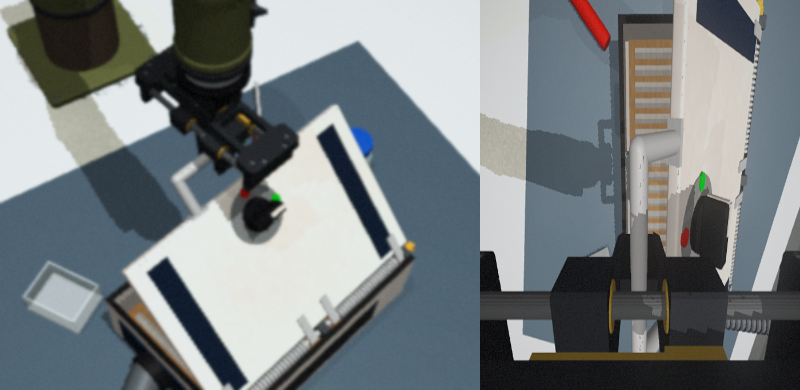

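The hatch is up, with the bar pinched squarely between the pads (right view, about (640,300)), and the jar, tub and driver are untouched. Both views put it past balance, so I'll ease it back.

Emit:
{"fn": "servo_tool", "kwargs": {"translation": [[0,-0.0023,0.0031],[0,-0.0025,0.0031],[0,-0.0026,0.0029],[0,-0.0025,0.003],[0,-0.0025,0.003],[0,-0.0025,0.003],[0,-0.0024,0.003],[0,-0.0024,0.003],[0,0,0],[0,0,0]], "turn": [[0,0,0],[0,0,0],[0,0,0],[0,0,0],[0,0,0],[0,0,0],[0,0,0],[0,0,0],[0,0,0],[0,0,0]]}}

```text
clock: 12.72
tool_pos: [0.4914, -0.0225, 0.2592]
eef_rot: [0.622, 0.783, -0.0, -0.0]
contact_force: [-0.2, 0.1, 0.5]
opening: 0.131
finger_force: 19.7
```

```bash
python3 - <<'E'
from h import *; from plant import r,optics
st=r.get_state(); show(st); print(np.arcsin((st["tool_pos"][2]-.095)/.27))
for n in("scene","top"):
    s=optics.snapshot(n); print(hatch(s))
    for k,m in zip("RG",rg(s)): print(k,[(c.round(1),a) for c,a in blobs(m)])
    # dots' height from two-view independent depth
    X=cloud(s)
    for k,m in zip("RG",rg(s)):
        l=cv2.connectedComponents(m.astype(np.uint8))[1]
        for i in range(1,l.max()+1):
            p=np.nanmedian(X[l==i],0)
            if p[2]>.15:
                ex=np.array([np.cos(.2304),np.sin(.2304)]); h=np.array([.5204,-.0162])+.18*ex
                rho=.180+(.031 if k=="R" else 0); x=-(p[:2]-h)@ex; z=p[2]-.114
                print(k,"angle by dot",np.arctan2(z,x)-np.arctan2(.007,rho),np.hypot(x,z),rho)
E
```

```text
t12.72 tcp [ 0.4914 -0.0225  0.2592] y ang 13.12 z [-0.001  0.    -1.   ] F [-0.2  0.1  0.5] op 0.131 ff 19.7
0.6536957071500574
(np.float64(0.6769027985855389), np.float64(0.684), np.int64(17415))
R [(array([303.5, 123.5]), np.int32(8))]
G [(array([307. , 170.3]), np.int32(15))]
G angle by dot 0.6941495957699082 0.1821093803356031 0.18
(np.float64(0.674506061720289), np.float64(0.664), np.int64(3832))
R [(array([220.5, 271.9]), np.int32(309))]
G []
```

Emit:
{"fn": "servo_tool", "kwargs": {"translation": [[0,-0.0012,0.0016],[0,-0.0012,0.0016],[0,0,0],[0,0,0],[0,0,0],[0,0,0],[0,0,0],[0,0,0],[0,0,0],[0,0,0]], "turn": [[0,0,0],[0,0,0],[0,0,0],[0,0,0],[0,0,0],[0,0,0],[0,0,0],[0,0,0],[0,0,0],[0,0,0]], "grip_force": 25}}

```text
clock: 14.08
tool_pos: [0.4891, -0.023, 0.2559]
eef_rot: [0.622, 0.783, -0.0, -0.0]
contact_force: [-4.4, -0.4, 3.6]
opening: 0.124
finger_force: 24.4
```

```bash
python3 - <<'E'
from h import *; from plant import r,optics
st=r.get_state(); show(st); print(np.arcsin((st["tool_pos"][2]-.095)/.27),abs(st["qd"]).max())
A=[hatch(optics.snapshot(n))[0] for n in("scene","top")]; print(A)
if all(.62<a<.685 for a in A): print(r.finish_job())
E
```

```text
t14.07 tcp [ 0.4891 -0.023   0.2559] y ang 13.12 z [-0.001  0.    -1.   ] F [-4.4 -0.4  3.6] op 0.124 ff 24.4
0.6386141978009167 0.0016224012401238248
[np.float64(0.6625469935776853), np.float64(0.6594762385764888)]
the job is handed in; nothing more can be done
None
```

The job is handed in: the latch pointer faces the green dot, and the hatch was lifted just past balance (about 0.78 rad) and eased back. It is now held still by the handle at about 0.65 rad (by camera and tool height), roughly 4° below the balance point.

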